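# Nudge the dark roller up the feed gutter to its stop

### The job

On the bench stands a sloping wooden feed gutter with two lanes. With your fingertips, gently push the dark brass-banded roller up its lane, over the upper brass ridge, until it drops in against the end stop and stays there instead of rolling back, then draw your fingers clear. Do not lift the roller off the gutter or grip and carry it, and leave the pale roller and the other things on the bench as they are.

Things in the scene. Friction and masses are not known exactly. Their poses are not given: they have to be found in the camera images.
- gutter: Fixed sloping wooden gutter of two lanes, left (y = +45 mm) and right (y = -45 mm). Origin: on the floor surface of the lanes, midway between them, 44 mm above the bench. x runs uphill along the lanes (6 degrees up), z square to the floor. Each lane is 68 mm wide between rails 11 mm high; floor from x = -130 to +98 mm, open at the low end, dark wooden end stop 30 mm high from x = 98 mm.
- left_seat (a point): Where a seated roller's centre lies in the left lane: 22 mm above the floor at gutter x = 75 mm, between the end stop (1 mm of play) and the upper ridge, a round brass bar across the lane at x = 62 mm, 2.5 mm high. Once its centre is past x = 62 mm a roller drops in and stays; let go short of that, it rolls back down.
- left_low_ridge (a point): Top of the lower brass ridge across the left lane, at gutter x = -100 mm, 5 mm above the floor. A roller waiting at the low end rests on its uphill side.
- right_seat (a point): Where a seated roller's centre lies in the right lane: 22 mm above the floor at gutter x = 75 mm, between the end stop (1 mm of play) and the upper ridge, a round brass bar across the lane at x = 62 mm, 2.5 mm high. Once its centre is past x = 62 mm a roller drops in and stays; let go short of that, it rolls back down.
- right_low_ridge (a point): Top of the lower brass ridge across the right lane, at gutter x = -100 mm, 5 mm above the floor. A roller waiting at the low end rests on its uphill side.
- dark_roller_center (a point): Centre of the dark brown wooden roller with two brass bands: varnished, slippery cylinder of 44 mm diameter, 64 mm long, lying across its lane, 0.11 to 0.23 kg, free to roll. It starts at the low end of the left or the right lane, centre at gutter x = -82 mm, 22 mm above the floor. The point stays on its axis; its orientation turns as it rolls.
- pale_roller_center (a point): Centre of the pale wooden roller with white bands, same size and lying the same way at the low end of the other lane. To be left alone.
- glue_bottle: White dropper bottle with a blue label, 28 mm wide, 86 mm tall, standing loose left of the gutter; origin at the centre of its underside. Leave alone.
- sanding_block: Tan sanding block 42 x 78 x 26 mm, loose on the bench left of the gutter; origin at the centre of its underside. Leave alone.
- tape_roll: Roll of black tape lying flat, 53 mm wide, 18 mm high, loose right of the gutter; origin at the centre of its underside. Leave alone.
- tuning_peg: Brown turned wooden peg 112 mm long, 19 mm high, lying loose right of the gutter; origin at the centre of its underside. Leave alone.
- offcut: Dark hardwood offcut 18 x 60 x 15 mm, loose on the bench beyond the high end of the gutter; origin at the centre of its underside. Leave alone.
There are look-alikes about, which are no part of the job. What is shaped like the part that bears dark_roller_center but green is not meant.

How it is judged (in metres and radians):
On the way, in this order (a step that is already met when the one before it is completed fails the run):
1. the dark roller is being pushed up the middle of its lane by the fingers (x of dark_roller_center in the frame of gutter between -0.05 and 0.045 m and contact force between the fingers and dark_roller above 0.05 N), for 0.1 s.
2. the dark roller has dropped in between the upper ridge and the end stop (x of dark_roller_center in the frame of gutter between 0.069 and 0.081 m and z of dark_roller_center in the frame of gutter between 0.019 and 0.0245 m and (y of dark_roller_center in the frame of gutter between 0.036 and 0.054 m or y of dark_roller_center in the frame of gutter between -0.054 and -0.036 m)), for 0.2 s.
At the end, for the whole second after the job is handed in: The dark roller lies at rest on the floor of its lane between the upper ridge and the end stop (centre within 6 mm of the seat along the lane and within 9 mm of the lane's centre line), with nothing touching it but the gutter (all of step 2 and linear speed of dark_roller below 0.01 m/s).
It fails at once if the dark roller is lifted off the gutter (centre more than 10 mm above its height when lying on the floor) (z of dark_roller_center in the frame of gutter above 0.032 m).
It fails at once if the dark roller is pushed roughly (more than 35 N) (contact force between the fingers and dark_roller above 35 N).
It fails at once if the pale roller is moved by more than 12 mm (distance of pale_roller_center from where it was at the start of the episode above 0.012 m).
It fails at once if a thing beside the gutter is moved by more than 25 mm (distance of any of glue_bottle, sanding_block, tape_roll, tuning_peg, offcut from where it was at the start of the episode above 0.025 m).
It also fails if it takes over 37 s, if anything falls off the work surface, if the arm or the gripper's body presses on something with over 40 N, if the wrist force passes 120 N, or if a joint passes its speed limit or range.

### The arm

A 6-joint arm with a two-finger parallel gripper is mounted at the origin on a cart in front of the work surface, level with it; the furniture and walls round the work are solid. World frame = base frame: x ahead of the robot, y to its left, z up, the work surface at z = 0. Lengths are in mm, angles in rad, forces in N, time in s.
With the tool pointing down it reaches from about 275 to 750 mm from the base axis. Payload 10.2 kg.
Tool frame: the origin (TCP) lies between the finger pads; the fingertips stand 17 mm ahead of it and the grasp point (between the pads) lies 2 mm behind it (tips_ahead is the distance from the TCP to the fingertips, in mm); z points along the fingers, y is the line along which they close (so a half turn about z gives the same grasp; the last joint's range is limited). The gripper opens to 85 mm and grips with 20 to 120 N. Pads are 22 mm wide; open, the fingers measure 114 mm over their backs; the gripper's body (76 mm by 85 mm) begins 54 mm behind the grasp point. The pads swing forward as they close: fully open they stand 13 mm farther back than shut.
Start: joints at [-1.528, 0.313, 1.498, -0, 1.331, -0.223], TCP at [137.894, -506.573, 248.294] pointing down, gripper open.
Joint ranges: [-2.94, 2.94], [-0.97, 2.17], [0.19, 2.56], [-1.23, 4.37], [0.02, 3.11], [-2.88, 2.88]. Speed limits (rad/s): [2.39, 2.39, 3.01, 3.14, 3.14, 3.14].

### API

Orientations are given as a unit quaternion [w, x, y, z].
In Python, from rig import sense, capture, finish_job, boxes_of, tips_ahead gives the robot as it stands.
- The arm moves only by the tool drive_tool, never from a script. Its argument "commands" is text: rows parted by semicolons, each of 7 numbers parted by spaces: the shift along the world's x, y, z in units of 0.1 m (1.0 is 0.1 m), then the turn, a rotation vector about the world's x, y, z in units of pi/4 rad (1.0 is pi/4 rad), then the opening in per cent of the stroke, from 0 (shut) to 100 (fully open). A call has 1 to 20 rows; each row shifts and turns the commanded pose from where the row before left it; what a row does not reach is not made up. A row lasts 1/12 s, in which the tool goes at most 41.7 mm and 7.16 degrees, less where a joint would pass 70% of its speed; a pose out of reach is approached as far as the arm can. A call with a number of a shift or a turn outside -1 to 1 is refused whole. A call with a gripper value outside its range is refused whole. The fingers move at their own pace and stop on an object; "force" is the grip in N (left out, the last holds). Time passes only in rows, so rows that do not move let the fingers close. It gives the time, the measured TCP pose, the force, the opening and the grip force at its end, in the units of the state.
- sense(): the state, without advancing time (a new reading comes with each control period).
- capture(name): name is "scene" or "top" or "wrist"; returns a dict with "pixels" (420x560x3 uint8, blue, green, red), "fov_y" (degrees; the focal length in pixels is half the picture's height over the tangent of half this angle, whatever the lens; pixels are square), "cx", "cy" (the principal point, pixels), "position" and "attitude" of the camera in the world; the wrist camera has in their place "tool_from_camera" (4x4, takes a point from camera to tool coordinates, whose origin is the TCP and whose axes are the flange's). Camera axes: x right, y down, z forward; pixel columns grow to the right and rows downward; lengths in mm; the calibration is good to about 2 mm. A picture is of the moment at which its call begins: read the wrist's pose just before it. There is no depth.
- finish_job(): hands the job in; it is judged then, once.
Trained networks look in a picture, given as the dict that the camera call returned (one of the last four; its "shot" number tells which), for a name from the list of things; names that differ only in an ending like _2 or _b are one class to them, and where a whole thing is asked for, a point or a joint stands for the part that bears it (a point fixed in the world has none). Each returns a list of dicts, best first, with "confidence" (0 to 1); they miss things now and then, are a little off and sometimes report something else, mostly with a low value. They report only what shows in the picture. A call takes as long as a camera call. They do not tell look-alikes from the thing itself.
- boxes_of(picture, name): "position" ([column, row] in pixels, amid what is visible of it).
The state is a dict: "time_s": time; "joints": joint angles; "dq": joint speeds; "tau": joint torques, N m; "eef_pos": TCP position; "ee_rot": TCP orientation; "force": force on the tool from outside, world axes, zero at the start; "wrist_torque": the same for the moment, N m; "grip_width": opening from 0.0 (shut) to 1.0 (fully open); "grip_force": force on a finger pad.
Only numpy, scipy, OpenCV 4.12 (cv2) and the standard library are available. Lean on these libraries where they do the work, as an engineer would, in place of code of your own. Each camera call takes 0.05 s, during which the arm holds its last target. There are 200 camera calls.

## Working session

There is one attempt and no reset: what is moved stays moved. The work goes in short steps, Python scripts to look and compute and a tool call to move; the robot and the scene stay as the last step left them, time stands still between calls to the robot, and variables do not carry over. Pictures are saved under pics/ and viewed, at most 10 in all, crops included, and the job is handed in when it is done.

Besides the shell and the picture viewer there is one more tool, called after "Call:" as a command line: name --argument value ..., lists and objects as JSON in quotes. drive_tool: Moves the arm, as the interface text tells. Shifts and turns lie within -1 to 1; 1 stands for 0.1 m of shift or pi/4 rad of turn. Its arguments: {"type":"object","properties":{"commands":{"type":"string"},"force":{"type":"number"}},"required":["commands"]}

```bash
mkdir -p pics; python3 - <<'E'
from rig import *
import cv2
for n in ("scene","top"):
    p=capture(n); cv2.imwrite(f"pics/{n}0.png",p["pixels"])
    print(n,p["fov_y"],p["cx"],p["cy"],p["position"],p["attitude"])
    for k in ("dark_roller_center","pale_roller_center","gutter","left_seat","right_seat","left_low_ridge","right_low_ridge","offcut","glue_bottle"):
        try: print(k,[(b["position"],round(b["confidence"],2)) for b in boxes_of(p,k)][:4])
        except Exception as e: print(k,e)
print(sense(),tips_ahead)
E
```

```text
scene 43.77026818536964 280.6000457446574 209.84364081813754 [ 15.26510903 667.05859754 985.62754647] [ 0.13103099 -0.2941705   0.8752323  -0.36091968]
dark_roller_center [([346.1, 135.5], 0.86), ([236.0, 232.9], 0.62), ([362.6, 181.7], 0.56)]
pale_roller_center [([347.8, 207.6], 0.85)]
gutter [([321.1, 188.4], 0.9)]
left_seat [([321.8, 189.9], 0.86)]
right_seat [([262.1, 182.3], 0.64), ([320.0, 190.0], 0.59), ([359.6, 166.0], 0.57)]
left_low_ridge [([322.9, 185.4], 0.6)]
right_low_ridge [([317.9, 189.6], 0.81)]
offcut [([262.2, 181.4], 0.62), ([319.5, 188.4], 0.18)]
glue_bottle [([320.3, 189.8], 0.48), ([276.1, 227.6], 0.47)]
top 52.504079304362364 285.7170300272809 210.24227680438543 [ 409.57402708  -60.94489952 1286.59050268] [-0.04470325  0.71456607 -0.69590481  0.05579825]
dark_roller_center [([349.0, 247.1], 0.84), ([389.2, 284.7], 0.84), ([248.1, 185.9], 0.5), ([379.7, 190.3], 0.5)]
pale_roller_center [([319.2, 254.9], 0.57)]
gutter [([332.3, 219.7], 0.9)]
left_seat [([328.7, 219.9], 0.58)]
right_seat [([324.4, 218.9], 0.68)]
left_low_ridge [([327.4, 215.3], 0.9)]
right_low_ridge [([327.7, 218.1], 0.85)]
offcut []
glue_bottle []
{'time_s': 1.0, 'joints': array([-1.52836733e+00,  3.12891525e-01,  1.49771988e+00,  5.10021852e-06,
        1.33098806e+00, -2.23408000e-01]), 'dq': array([ 1.33678486e-04,  7.38924613e-04, -6.19472458e-04, -5.97563855e-04,
        6.83441484e-04, -4.12054765e-05]), 'tau': array([ 5.75291938e-05, -4.12170446e+01, -2.59897918e+01, -2.46951467e-04,
        4.97570181e-04, -2.21235348e-05]), 'eef_pos': array([ 137.91183961, -506.56375094,  248.29102142]), 'ee_rot': array([-3.16898711e-06,  9.91179415e-01,  1.32526856e-01,  2.77485395e-06]), 'force': array([-0.20250939, -0.3923961 , -0.57556053]), 'wrist_torque': array([ 0.04754148, -0.01479943, -0.03445842]), 'grip_force': 0.0, 'grip_width': 0.9993679831186559} 17.0
```

```bash
python3 - <<'E'
import cv2
a=cv2.imread("pics/top0.png")[100:340,200:460]
cv2.imwrite("pics/topc.png",cv2.resize(a,None,fx=2.5,fy=2.5,interpolation=cv2.INTER_CUBIC))
a=cv2.imread("pics/scene0.png")[80:280,180:440]
cv2.imwrite("pics/scenec.png",cv2.resize(a,None,fx=3,fy=3,interpolation=cv2.INTER_CUBIC))
E
```

```text
(no output)
```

View pics/topc.png

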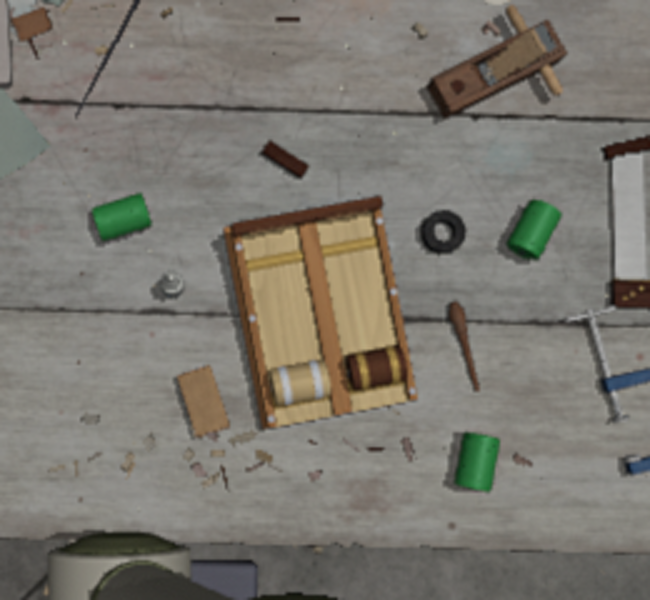

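View pics/scenec.png

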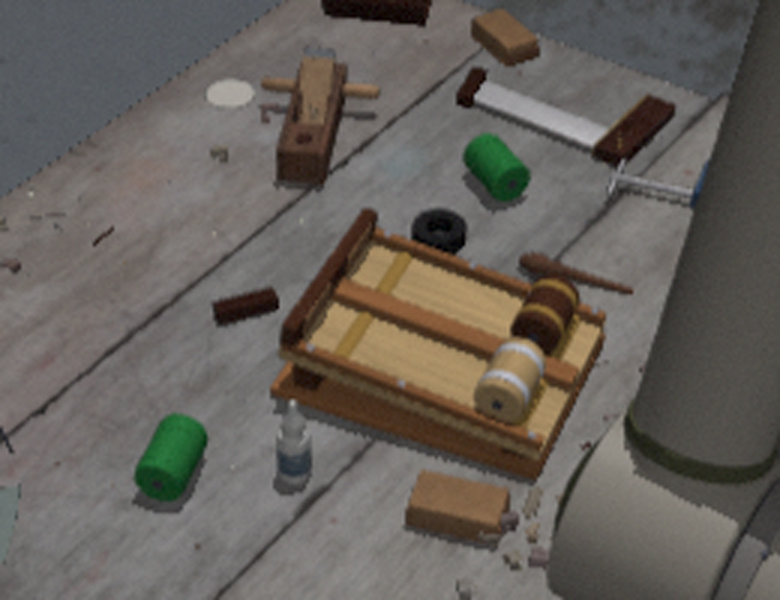

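The dark roller is in the right lane, at top pixel (350,247) and scene pixel (362,185). The pale one is in the left lane, at top (319,253). The ridges are clear in both views, so I'll fit the gutter pose from these points.

```bash
cat > h.py <<'E'
import numpy as np
from scipy.spatial.transform import Rotation as R
from scipy.optimize import least_squares
def proj(P,pos,q,fov,cx,cy):
    f=210/np.tan(np.radians(fov/2)); c=R.from_quat(q,scalar_first=True).inv().apply(P-np.array(pos))
    return np.c_[cx+f*c[:,0]/c[:,2],cy+f*c[:,1]/c[:,2]]
top=([409.57402708,-60.94489952,1286.59050268],[-0.04470325,0.71456607,-0.69590481,0.05579825],52.504079304362364,285.7170300272809,210.24227680438543)
sce=([15.26510903,667.05859754,985.62754647],[0.13103099,-0.2941705,0.8752323,-0.36091968],43.77026818536964,280.6000457446574,209.84364081813754)
def G(p): # gutter rotation, origin
    return R.from_euler("z",p[2])*R.from_euler("y",-np.radians(6)),np.array([p[0],p[1],44.])
E
python3 - <<'E'
from h import *
M=np.array([[62,79,2.5],[62,11,2.5],[62,-11,2.5],[62,-79,2.5],[-82,-45,30],[-82,45,30]])
t=np.array([[247,266],[303,257],[322,252],[375,241],[375,368],[298,383]])/2.5+[200,100]
s=np.array([[342,358],[385,307],[378,290],[408,257],[546,314],[512,378]])/3+[180,80]
def res(p):
    r,o=G(p);W=r.apply(M)+o
    return np.r_[(proj(W,*top)-t),(proj(W,*sce)-s)*[[1,1]]].ravel()
b=least_squares(res,[450,-120,0.1],x_scale=[100,100,1],loss="soft_l1"); print(b.x); print(res(b.x).reshape(-1,2).round(1))
r,o=G(b.x)
for m in ([-82,-45,22],[75,-45,22],[-130,-45,0],[1,0,0]): print(m,(r.apply(m)+o).round(1))
E
```

```text
[ 5.54679682e+02 -2.04420713e+02  2.01497761e-01]
[[-0.5 -0. ]
 [-0.1 -0.4]
 [-0.4  0.3]
 [ 1.   0.8]
 [ 0.1  0.7]
 [ 0.2  0.2]
 [-1.9  0. ]
 [-5.4  1. ]
 [ 0.3  1.7]
 [ 0.3 -2. ]
 [ 0.6 -2. ]
 [-0.2 -1.7]]
[-82, -45, 22] [ 481.5 -265.3   57.3]
[75, -45, 22] [ 634.5 -234.    73.7]
[-130, -45, 0] [ 437.  -274.4   30.4]
[1, 0, 0] [ 555.7 -204.2   44.1]
```

Call:
drive_tool --commands "0.209 0.165 0 0 0 -0.082 28;0.209 0.165 0 0 0 0 28;0.209 0.165 0 0 0 0 28;0.209 0.165 0 0 0 0 28;0.209 0.165 0 0 0 0 28;0.209 0.165 0 0 0 0 28;0.209 0.165 0 0 0 0 28;0.209 0.165 0 0 0 0 28;0.209 0.165 -0.1 0 0 0 28;0.209 0.165 -0.2 0 0 0 28;0.209 0.165 -0.2 0 0 0 28;0.209 0.165 -0.2 0 0 0 28;0.209 0.165 -0.2 0 0 0 28;0.209 0.165 -0.1 0 0 0 28;0 0 0 0 0 0 28;0 0 0 0 0 0 28;0 0 0 0 0 0 28" --force 20

```text
time_s: 2.42
eef_pos: [430.4, -276.0, 148.7]
ee_rot: [0.0, 0.995, 0.101, 0.0]
force: [0.7, -0.0, 0.2]
grip_width: 0.282
grip_force: 0.0
```

```bash
python3 - <<'E'
from rig import *
from h import *
import cv2
s=sense(); p=capture("wrist"); cv2.imwrite("pics/w1.png",p["pixels"])
print(s["time_s"],s["eef_pos"],s["ee_rot"],s["grip_width"]); 
T=np.array(p["tool_from_camera"]); print(T.round(3))
r,o=G([554.68,-204.42,0.2015])
M=np.array([[-82,-45,22],[-130,-11,0],[-130,-79,0],[62,-11,2.5],[62,-79,2.5],[98,-79,30]])
t=R.from_quat(s["ee_rot"],scalar_first=True).inv().apply(r.apply(M)+o-s["eef_pos"])
c=(t-T[:3,3])@T[:3,:3]; f=210/np.tan(np.radians(p["fov_y"]/2))
uv=np.c_[p["cx"]+f*c[:,0]/c[:,2],p["cy"]+f*c[:,1]/c[:,2]]; print(uv.round(1),c[:,2])
im=p["pixels"].copy()
for u in uv: cv2.drawMarker(im,(int(u[0]),int(u[1])),(255,0,255),0,12,1)
cv2.imwrite("pics/w1m.png",im)
E
```

```text
2.4167 [ 430.37336108 -276.03350124  148.69341604] [3.37767344e-04 9.94929193e-01 1.00577197e-01 1.21264142e-04] 0.28213187708753457
[[ 1.00000e-03 -9.60000e-01 -2.79000e-01  7.01660e+01]
 [ 1.00000e+00  1.00000e-03 -1.00000e-03 -5.78000e-01]
 [ 1.00000e-03 -2.79000e-01  9.60000e-01 -1.26647e+02]
 [ 0.00000e+00  0.00000e+00  0.00000e+00  1.00000e+00]]
[[ 282.7  140.6]
 [ 237.6  198.7]
 [ 327.4  198.8]
 [ 219.2 -137.3]
 [ 346.8 -137.2]
 [ 365.  -289.5]] [214.37940133 252.88014799 252.87696883 178.05113387 178.04795471
 138.9882798 ]
```

View pics/w1m.png

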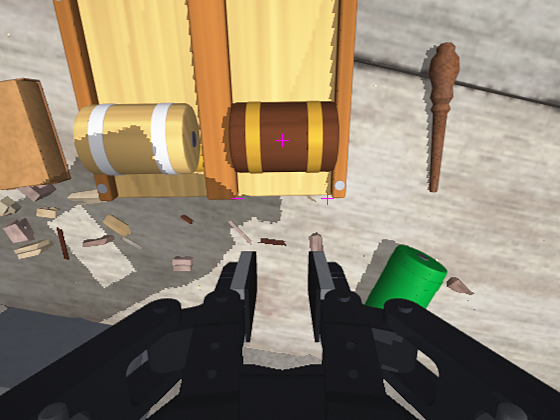

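Call:
drive_tool --commands "0 0 -0.2 0 0 0 28;0 0 -0.2 0 0 0 28;0 0 -0.2 0 0 0 28;0 0 -0.15 0 0 0 28;0 0 -0.1 0 0 0 28;0 0 -0.07 0 0 0 28;0 0 0 0 0 0 28;0 0 0 0 0 0 28;0.0487 0.01 0.0052 0 0 0 28;0.0487 0.01 0.0052 0 0 0 28;0 0 0 0 0 0 28"

```text
time_s: 3.38
eef_pos: [441.4, -273.7, 58.2]
ee_rot: [0.001, 0.995, 0.101, 0.001]
force: [-0.4, -0.1, -0.4]
grip_width: 0.284
grip_force: 0.0
```

```bash
python3 - <<'E'
from rig import *
import cv2
cv2.imwrite("pics/s2.png",cv2.resize(capture("scene")["pixels"][100:260,260:440],None,fx=4,fy=3.7))
cv2.imwrite("pics/w2.png",capture("wrist")["pixels"])
E
```

```text
(no output)
```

View pics/w2.png

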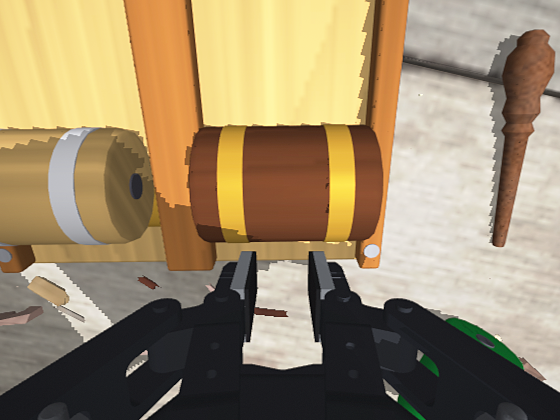

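The fingers are centred behind the roller: tips at columns 245–318, roller centred at column 286. Next I push it up the lane.

Call:
drive_tool --commands "0.0487 0.01 0.0052 0 0 0 28;0.0487 0.01 0.0052 0 0 0 28;0.0487 0.01 0.0052 0 0 0 28;0.0487 0.01 0.0052 0 0 0 28;0.0487 0.01 0.0052 0 0 0 28;0.0487 0.01 0.0052 0 0 0 28;0.0487 0.01 0.0052 0 0 0 28;0.0487 0.01 0.0052 0 0 0 28;0.0487 0.01 0.0052 0 0 0 28;0.0487 0.01 0.0052 0 0 0 28;0.0487 0.01 0.0052 0 0 0 28;0.0487 0.01 0.0052 0 0 0 28;0.0487 0.01 0.0052 0 0 0 28;0.0487 0.01 0.0052 0 0 0 28;0.0487 0.01 0.0052 0 0 0 28;0.0487 0.01 0.0052 0 0 0 28;0 0 0 0 0 0 28;0 0 0 0 0 0 28;0 0 0 0 0 0 28;0 0 0 0 0 0 28"

```text
time_s: 5.15
eef_pos: [518.0, -257.6, 65.6]
ee_rot: [-0.0, 0.995, 0.1, -0.0]
force: [-0.6, 0.1, -0.2]
grip_width: 0.277
grip_force: 0.1
```

```bash
python3 - <<'E'
from rig import *
from h import *
import cv2
cv2.imwrite("pics/w3.png",capture("wrist")["pixels"])
r,o=G([554.68,-204.42,0.2015]);s=sense();print(r.inv().apply(s["eef_pos"]-o),s["force"])
E
```

```text
[-44.08842446 -44.75892566  26.39279471] [-0.08533362 -0.12055082 -0.08594693]
```

View pics/w3.png

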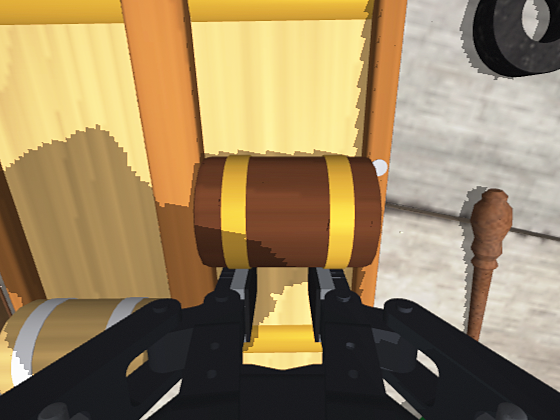

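The roller is square, touching the fingertips, at mid-lane (pixel 286,212). I'll keep pushing over the ridge.

Call:
drive_tool --commands "0.0487 0.01 0.0051 0 0 0 28;0.0487 0.01 0.0051 0 0 0 28;0.0487 0.01 0.0051 0 0 0 28;0.0487 0.01 0.0051 0 0 0 28;0.0487 0.01 0.0051 0 0 0 28;0.0487 0.01 0.0051 0 0 0 28;0.0487 0.01 0.0051 0 0 0 28;0.0487 0.01 0.0051 0 0 0 28;0.0487 0.01 0.0051 0 0 0 28;0.0487 0.01 0.0051 0 0 0 28;0.0487 0.01 0.0051 0 0 0 28;0.0487 0.01 0.0051 0 0 0 28;0.0487 0.01 0.0051 0 0 0 28;0.0487 0.01 0.0051 0 0 0 28;0.0487 0.01 0.0051 0 0 0 28;0.0487 0.01 0.0051 0 0 0 28;0 0 0 0 0 0 28;0 0 0 0 0 0 28;0 0 0 0 0 0 28;0 0 0 0 0 0 28"

```text
time_s: 6.87
eef_pos: [596.0, -241.6, 73.8]
ee_rot: [-0.0, 0.995, 0.1, -0.0]
force: [0.6, 0.3, -0.7]
grip_width: 0.28
grip_force: 0.0
```

```bash
python3 - <<'E'
from rig import *
from h import *
import cv2
cv2.imwrite("pics/w4.png",capture("wrist")["pixels"])
r,o=G([554.68,-204.42,0.2015]);s=sense();print(r.inv().apply(s["eef_pos"]-o),s["force"])
E
```

```text
[ 35.92662326 -44.70805542  26.19122844] [-0.39560572  0.65064668  0.1035752 ]
```

View pics/w4.png

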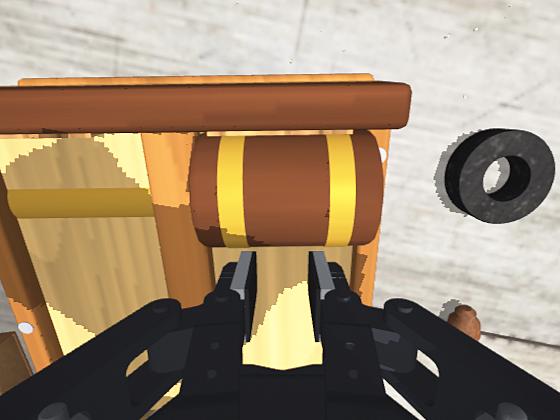

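It has dropped in against the end stop and left a gap to the fingers. I'll back off downhill and then lift.

Call:
drive_tool --commands "-0.0487 -0.01 -0.0051 0 0 0 28;-0.0974 -0.02 -0.0102 0 0 0 28;-0.0974 -0.02 -0.0102 0 0 0 28;-0.0974 -0.02 -0.0102 0 0 0 28;0 0 0.15 0 0 0 28;0 0 0.2 0 0 0 28;0 0 0.2 0 0 0 28;0 0 0.2 0 0 0 28;0 0 0.2 0 0 0 28;0 0 0 0 0 0 28;0 0 0 0 0 0 28;0 0 0 0 0 0 28"

```text
time_s: 7.92
eef_pos: [561.4, -248.4, 164.2]
ee_rot: [-0.001, 0.995, 0.1, -0.001]
force: [0.9, -0.2, -0.7]
grip_width: 0.279
grip_force: 0.0
```

```bash
python3 - <<'E'
from rig import *
import cv2
cv2.imwrite("pics/w5.png",capture("wrist")["pixels"])
E
```

```text
(no output)
```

View pics/w5.png

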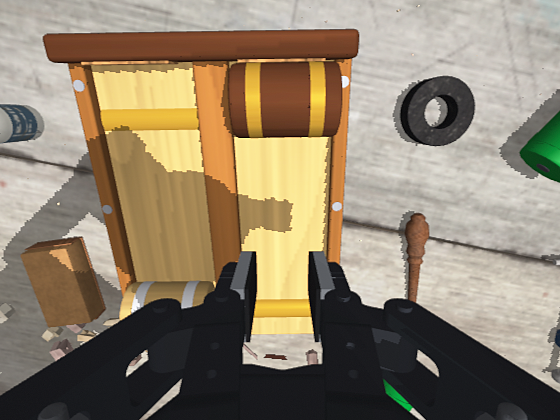

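The dark roller is seated against the end stop (pixel 285,100), and the fingers are clear of it. The pale roller and the other things in view have not moved.

```bash
python3 -c "
from rig import *
print(finish_job())"
```

```text
the job is handed in; nothing more can be done
None
```

The dark roller was pushed over the upper ridge in the right lane, dropped in against the end stop and stayed there; the fingers are clear and the job is handed in, though no verdict came back.

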